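# Set the length stop and butt a rail against it

### The arm

A 6-joint arm with a two-finger parallel gripper is mounted at the origin on the work surface. World frame = base frame: x ahead of the robot, y to its left, z up, the work surface at z = 0. Lengths are in m, angles in rad, forces in N, time in s.
With the tool pointing down it reaches from about 0.25 to 0.775 m from the base axis. Payload 4 kg.
Tool frame: the origin (TCP) lies on the centre line of the jaws, within the pads' length; the fingertips stand 8 mm ahead of it and the grasp point (between the pads) lies 11 mm behind it; z points along the fingers, y is the direction in which the jaws open and shut (so a half turn about z gives the same grasp; the last joint's range is limited). The gripper opens to 94 mm and grips with 3 to 60 N. Pads are 16 mm wide; open, the fingers measure 119 mm over their backs; the gripper's body (75 mm by 177 mm) begins 78 mm behind the grasp point.
Start: joints at [1.168, 0.087, 1.371, -0, 1.684, -0.103], TCP at [0.162, 0.525, 0.214] pointing down, gripper open.
Joint ranges: [-3.1, 3.1], [-0.76, 2.03], [0.27, 2.55], [-1.08, 4.22], [0.17, 2.65], [-2.57, 2.57]. Speed limits (rad/s): [2.79, 2.79, 3.14, 3.14, 3.14, 3.14].

### API

Orientations are given as [roll, pitch, yaw] about the fixed x, y, z axes, in that order (R = Rz(yaw) Ry(pitch) Rx(roll)).
In Python, from bench import * gives the robot as it stands.
- The arm moves only by the tool step_arm, never from a script. Its argument "steps" is a list of rows, each an object of numbers: "jaw": the opening, from 0 (shut) to 1 (fully open); "tx", "ty", "tz": the shift along the tool's x, y, z in m; "ax", "ay", "az": the turn, a rotation vector about the tool's x, y, z in rad. In form: [{"jaw": .., "tx": .., "ty": .., "tz": .., "ax": .., "ay": .., "az": ..}, ...]. A call has 1 to 8 rows; each row is the pose to reach, as a shift and turn from the pose measured when the call began, along the tool's axes at that moment; what a row does not reach only later rows make up. A row lasts 1/10 s, in which the tool goes at most 50 mm and 8.59 degrees, less where a joint would pass 70% of its speed; a pose out of reach is approached as far as the arm can. A call with a gripper value outside its range is refused whole. The fingers move at their own pace and stop on an object; the grip force is fixed at half the most. Time passes only in rows, so rows that repeat a pose let the fingers close. It gives the time, the measured TCP pose, the force and the opening at its end, in the units of the state.
- get_obs(): the state, without advancing time (a new reading comes with each control period).
- snapshot(name): name is "side" or "top"; returns (picture, depth): 400x640x3 uint8, red, green, blue; 400x640 float32, m along the optical axis (not along the pixel's ray), 0 where there is no reading.
- camera_model(name): a dict with "intrinsics" (3x3 intrinsics, pixels), "k1" (the pictures are not rectified: a ray, as slopes to the right and down, at radius r is drawn at 1 + k1 r^2 times it, then the intrinsics apply), "origin" and "orientation" of the camera in the world. Camera axes: x right, y down, z forward; pixel columns grow to the right and rows downward; lengths in m; the calibration is good to about 2 mm. A picture is of the moment at which its call begins. camera_model takes no time and is no camera call.
- close_job(): hands the job in, once; it reports no verdict.
Trained networks look in the newest picture that a camera, given by its name, has taken for a name from the list of things; names that differ only in an ending like _2 or _b are one class to them, and where a whole thing is asked for, a point or a joint stands for the part that bears it (a point fixed in the world has none). Each returns a list of dicts, best first, with "confidence" (0 to 1); they miss things now and then, are a little off and sometimes report something else, mostly with a low value. They report only what shows in the picture. A call takes as long as a camera call. They do not tell look-alikes from the thing itself.
- silhouettes(camera, query): "pixels" (400x640 bool, what is visible of it) and "rect" ([left, top, right, bottom] in pixels, round what is visible of it).
The state is a dict: "time": time; "joint_positions": joint angles; "qvel": joint speeds; "joint_torque": joint torques, N m; "tool_pos": TCP position; "ee_rot": TCP orientation; "wrist_force": force on the tool from outside, world axes, zero at the start; "wrist_torque": the same for the moment, N m; "width": finger opening in m.
Only numpy, scipy, OpenCV 4.12 (cv2) and the standard library are available. Lean on these libraries where they do the work, as an engineer would, in place of code of your own. Each camera call takes 0.05 s, during which the arm holds its last target. There are 200 camera calls.

### The job

Set up the length jig for the next frame part: first slide the stop (the saddle with the black grip) along the fence until its centre is in line with the tip of the arrow-shaped pointer (not the square marker plate). Then, with the stop set, bring the loose wooden rail on the jig board flat against the front of the fence and along it until its end butts against the stop, without shifting the stop off the pointer. Leave the other things on the bench where they are.

Things in the scene. Friction and masses are not known exactly. Their poses are not given: they have to be found in the camera images.
- jig: Fixed jig: flat grey-faced board, top 18 mm above the bench, with an aluminium fence along it. Origin at bench height under the middle of the fence's front face. y runs along the fence, x from its front face (x = 0) to its back (30 mm) and on to the steel marker strip (58 to 118 mm), z up. Fence top 50 mm above the bench. Board from x = -170 to 125 mm, y = -310 to 310 mm.
- stop (a joint): Travel of the stop along the fence towards the jig's +y, in m, 0 to 0.25; at 0 the stop's centre is at y = -30 mm of the jig. It moves against a friction of about 8 N and stays where it is left.
- stop_index (a point): Tooth at the back of the stop, on its centre line, 55 mm behind the fence's front face, 72 mm above the bench; axes as the jig's. The stop is an aluminium saddle astride the fence, 50 mm long along y (25 mm each side of this point), jig x -47 to 45 mm, top 72 mm above the bench. In front of the fence it reaches down to 2 mm above the board as a flat-ended block for the rail to butt on.
- stop_grip (a point): Top centre of the stop's upright black grip, 120 mm above the bench, on the stop's centre line, 15 mm behind the fence's front face. The grip measures 28 mm (jig x) by 24 mm (jig y) and stands 48 mm high on the saddle; push or hold it to slide the stop.
- pointer: Dark steel arrow, 63 mm long, 36 mm wide, 12 mm thick, fixed on the marker strip, tip towards the fence. Origin at its tip, on its underside, 60 mm behind the fence's front face, 22 mm above the bench; y along the fence as the jig's. The stop is set when stop_index and this tip have the same y along the jig.
- marker: Dark steel rectangular plate, 63 x 36 x 12 mm, fixed on the same strip; it belongs to another job. Origin at the middle of its edge nearest the fence. The pointer and the marker may stand in either order.
- rail: Loose pale wooden rail, 160 (its y) x 50 (x) x 35 mm high, 0.14 to 0.28 kg, flat on the board, askew and off the fence, on the -y side of the stop. Origin at the centre of its underside. Finished, a long side touches the fence's front face and one end the stop's -y face: its origin is then 25 mm in front of the fence face and 105 mm to -y of the stop's centre.
- hammer: Hammer, 250 mm, lying on the jig board along the front edge, on the +y half; its head towards +y. Origin near mid-length. Leave alone.
- glue: White plastic glue bottle, 64 mm across, 170 mm tall, upright on the bench, far left beside the jig. Leave alone.
- tin: Steel tin, 76 mm across, 85 mm tall, upright on the bench, far right beside the jig. Leave alone.
- bin: Open blue plastic bin, 160 x 200 x 80 mm, on the bench to the left of the jig. Leave alone.
- offcut: Wood offcut, 70 x 140 x 35 mm, on the bench to the right of the jig. Leave alone.
- driver: Screwdriver, 200 mm, lying on the bench front left. Leave alone.
- clamp: Bar clamp, 260 x 100 mm, 26 mm high, lying on the bench front right. Leave alone.
Things that resemble listed ones, but are neither listed nor needed, are in the scene too. What is shaped like the rail but pink or purple is not meant.

How it is judged:
On the way:
1. the stop stands at the pointer (within 4 mm) while the rail is still clear of it (more than 20 mm) (y of stop_index in the frame of pointer between -0.004 and 0.004 m and y of rail in the frame of stop_index below -0.125 m), for 0.3 s.
At the end, for the whole second after the job is handed in: The stop's centre is within 4 mm of the pointer's tip along the fence and the rail lies flat on the board, along the fence's front face (within 3.5 mm and 0.04 rad), its end at the stop's -y face (gap under 3.5 mm), all at rest (y of stop_index in the frame of pointer between -0.004 and 0.004 m and y of rail in the frame of stop_index between -0.1085 and -0.1 m and x of rail in the frame of jig between -0.0285 and -0.02 m and z of rail in the frame of jig below 0.021 m and angle between the y axis of rail and the y axis of jig, either way round below 0.04 rad and angle between rail's own z axis and vertical below 0.05 rad and linear speed of rail below 0.01 m/s and velocity of joint stop between -0.005 and 0.005 m/s); the robot touches nothing.
It fails at once if another thing on the bench is moved by more than 30 mm or knocked over (distance of any of hammer, glue, tin, bin, offcut, driver, clamp from where it was at the start of the episode above 0.03 m or angle between any of glue, tin's own z axis and vertical above 0.5 rad).
It also fails if it takes over 64 s, if anything falls off the work surface, if the arm or the gripper's body presses on something with over 40 N, if the wrist force passes 120 N, or if a joint passes its speed limit or range.

## Working session

There is one attempt and no reset: what is moved stays moved. The work goes in short steps, Python scripts to look and compute and a tool call to move; the robot and the scene stay as the last step left them, time stands still between calls to the robot, and variables do not carry over. Pictures are saved under pics/ and viewed, about 8 in all and at most 12, crops included, and the job is handed in when it is done.

Besides the shell and the picture viewer there is one more tool, called after "Emit:" by a JSON object that holds its "method" and its "body", one argument or row to a line. step_arm: Moves the arm, as the interface text tells. Its arguments: {"type":"object","properties":{"steps":{"type":"array"}},"required":["steps"]}

```bash
ls; mkdir -p pics; cat > h.py <<'E'
from bench import *
import numpy as np, cv2
from scipy.spatial.transform import Rotation as R
def cam(n):
    m=camera_model(n); o=np.array(m["orientation"],float)
    Rm=o if o.shape==(3,3) else R.from_euler('xyz',o).as_matrix()
    return np.array(m["intrinsics"]),m["k1"],np.array(m["origin"]),Rm
def slopes(n,uv):
    K,k1,o,Rm=cam(n); uv=np.atleast_2d(uv).astype(float)
    d=np.c_[(uv[:,0]-K[0,2])/K[0,0],(uv[:,1]-K[1,2])/K[1,1]]; s=d.copy()
    for _ in range(15): s=d/(1+k1*(s**2).sum(1,keepdims=True))
    return s
def at_z(n,uv,z):
    K,k1,o,Rm=cam(n); s=slopes(n,uv); r=np.c_[s,np.ones(len(s))]@Rm.T
    return o+r*((z-o[2])/r[:,2])[:,None]
def by_depth(n,uv,d):
    K,k1,o,Rm=cam(n); s=slopes(n,uv); return o+(np.c_[s,np.ones(len(s))]*np.asarray(d).reshape(-1,1))@Rm.T
def proj(n,p):
    K,k1,o,Rm=cam(n); c=(np.atleast_2d(p)-o)@Rm; s=c[:,:2]/c[:,2:]
    s=s*(1+k1*(s**2).sum(1,keepdims=True)); return s*[K[0,0],K[1,1]]+[K[0,2],K[1,2]]
def save(n,img,box=None,f=1):
    if box: img=img[box[1]:box[3],box[0]:box[2]]
    cv2.imwrite("pics/"+n,cv2.resize(img[:,:,::-1].copy(),None,fx=f,fy=f,interpolation=cv2.INTER_CUBIC))
E
python3 - <<'E'
from h import *
for n in("top","side"): print(n,camera_model(n))
print(get_obs())
a,da=snapshot("top"); b,db=snapshot("side")
np.savez("s0.npz",a=a,da=da,b=b,db=db)
save("top0.png",a,None,1.25); save("side0.png",b,None,1.25)
for c,d in(("top",da),("side",db)):
  for q in("stop","pointer","marker","rail","jig","hammer"):
    for r in silhouettes(c,q)[:3]:
        ys,xs=np.nonzero(r["pixels"]); 
        z=d[ys,xs]; m=z>0
        P=by_depth(c,np.c_[xs,ys][m],z[m]) if m.any() else np.zeros((1,3))
        print(c,q,round(r["confidence"],2),r["rect"],len(xs),np.median(P,0).round(3))
E
```

```text
pics
top {'intrinsics': array([[374.13613504,   0.        , 318.66771314],
       [  0.        , 374.13613504, 197.83273023],
       [  0.        ,   0.        ,   1.        ]]), 'k1': -0.00014423189606864204, 'origin': array([ 0.31159082, -0.0146051 ,  1.30007841]), 'orientation': array([-2.95993079,  0.02073956, -1.57543639])}
side {'intrinsics': array([[488.53905995,   0.        , 319.24891663],
       [  0.        , 488.53905995, 198.05563684],
       [  0.        ,   0.        ,   1.        ]]), 'k1': -0.10227559617486617, 'origin': array([ 0.46055827, -1.36987998,  1.31039619]), 'orientation': array([-2.27929673,  0.00417802, -0.07411686])}
{'time': 0.0, 'joint_positions': array([ 1.16792042e+00,  8.79179065e-02,  1.37225175e+00, -5.32618119e-05,
        1.68360751e+00, -1.03089983e-01]), 'qvel': array([ 9.84559602e-05, -9.15572569e-07,  3.32217689e-04, -2.60435624e-04,
       -4.14511411e-04, -2.50650614e-04]), 'joint_torque': array([-1.62293825e-03, -3.40171301e+01, -3.02431262e+01,  7.15634529e-02,
        3.29104147e-02, -1.83064817e-04]), 'tool_pos': array([0.16222699, 0.5
[... 723 characters left out ...]
.035]
top jig 0.67 [229.0, 142.0, 416.8, 246.6] 12745 [0.575 0.009 0.019]
top hammer 0.89 [243.3, 215.2, 316.7, 240.5] 674 [0.455 0.186 0.042]
side stop 0.77 [313.4, 176.5, 334.9, 206.3] 428 [0.579 0.101 0.066]
side pointer 0.45 [345.4, 208.2, 359.4, 217.5] 85 [0.69  0.022 0.029]
side marker 0.43 [335.6, 183.3, 349.0, 191.9] 104 [0.663 0.181 0.029]
side rail 0.75 [249.3, 241.1, 274.3, 281.1] 659 [ 0.341 -0.22   0.033]
side rail 0.59 [308.9, 231.7, 329.3, 272.0] 611 [ 0.549 -0.194  0.05 ]
side rail 0.55 [372.4, 180.1, 387.4, 210.7] 392 [0.812 0.126 0.03 ]
side jig 0.6 [273.6, 165.9, 386.3, 288.8] 7584 [ 0.588 -0.053  0.017]
side hammer 0.65 [279.2, 174.0, 301.5, 217.3] 376 [0.46  0.178 0.037]
```

View pics/top0.png

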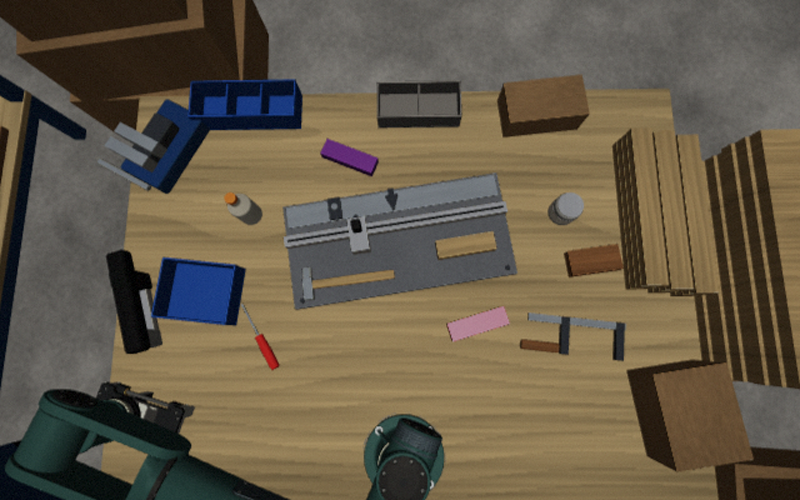

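```bash
python3 - <<'E'
from h import *
s=np.load("s0.npz"); save("topcrop.png",s["a"],(220,130,425,260),3.9)
E
```

```text
(no output)
```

View pics/topcrop.png

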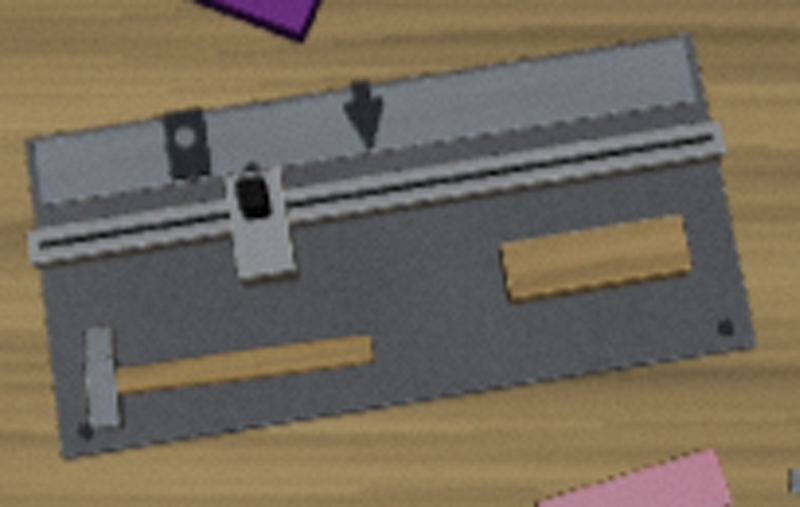

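The crop shows the following:
- **Stop:** black grip at about (253,197) in the crop.
- **Arrow tip:** about (370,150). The square plate at (187,145) is not the target.
- **Rail:** pale rail at (597,257) on the board. The pink bar at (630,490) and the purple bar at (265,10) are look-alikes, off the board.
- **Direction:** jig +y runs to the left.

Next I'll fit the jig pose.

```bash
cat > fit.py <<'E'
from h import *
from scipy.optimize import least_squares
px=lambda c:(np.array(c)+.5)/3.9-.5+[220,130]
cor=px([[27,140],[690,35],[752,347],[65,457]])
J=np.array([[.125,.31],[.125,-.31],[-.17,-.31],[-.17,.31]])
def w(p,xy,z): c,s=np.cos(p[2]),np.sin(p[2]); xy=np.atleast_2d(xy); return np.c_[p[0]+c*xy[:,0]-s*xy[:,1],p[1]+s*xy[:,0]+c*xy[:,1],np.full(len(xy),z)]
def inv(p,P): c,s=np.cos(p[2]),np.sin(p[2]); d=np.atleast_2d(P)[:,:2]-p[:2]; return np.c_[c*d[:,0]+s*d[:,1],-s*d[:,0]+c*d[:,1]]
E
python3 - <<'E'
from fit import *
f=lambda p:(proj("top",w(p,J,.018))-cor).ravel()
r=least_squares(f,[.57,0,.0]); p=r.x; print(p.round(4),r.fun.round(2)); np.save("p.npy",p)
P=lambda c,z:inv(p,at_z("top",px([c]),z)).round(4)
print("tip",P([370,151],.034),"tooth",P([251,162],.072),"stop front L,R",P([240,281],.072),P([297,270],.072))
print("grip top corners",P([235,178],.12),P([267,175],.12),"fence ends",P([30,233],.05),P([720,123],.05))
print("rail",[P(c,.053) for c in([502,243],[683,215],[690,269],[511,300])])
s=np.load("s0.npz")
for c,k in(("top","da"),("side","db")):
  d=s[k]; v,u=np.mgrid[:400,:640]; Q=by_depth(c,np.c_[u.ravel(),v.ravel()],d.ravel()); q=inv(p,Q); z=Q[:,2]
  ok=(d.ravel()>0)&(abs(q[:,0])<.2)&(abs(q[:,1])<.3)
  for n,m in(("grip",(z>.105)&(z<.13)),("saddle",(z>.064)&(z<.08)),("rail",(z>.045)&(z<.06)&(q[:,0]<-.01)&(q[:,1]<0)),("ptr",(z>.027)&(z<.045)&(q[:,0]>.05)&(q[:,1]<.1)&(q[:,1]>-.05))):
    m=m&ok; a=np.c_[q,z][m]
    if len(a): print(c,n,len(a),a.mean(0).round(4),np.percentile(a,3,axis=0).round(3),np.percentile(a,97,axis=0).round(3), cv2.minAreaRect((a[:,:2]*1000).astype(np.float32)))
b=s["b"]; save("side.png",b,(265,160,395,295),4.4)
E
```

```text
[0.5922 0.0166 0.1519] [-0.98 -0.5   0.67 -0.7   1.45  0.28 -1.17  0.65]
tip [[ 0.0575 -0.0006]] tooth [[0.0543 0.1033]] stop front L,R [[-0.0482  0.1273]] [[-0.0465  0.0777]]
grip top corners [[0.0297 0.1149]] [[0.0279 0.0881]] fence ends [[0.028  0.3062]] [[ 0.0285 -0.3095]]
rail [array([[-0.0477, -0.1012]]), array([[-0.0484, -0.2608]]), array([[-0.0963, -0.2576]]), array([[-0.0985, -0.1003]])]
top grip 67 [0.0156 0.1039 0.118 ] [0.003 0.093 0.108] [0.029 0.115 0.123] ((16.445449829101562, 104.13240051269531), (28.832225799560547, 23.816926956176758), 0.6355852484703064)
top saddle 329 [-0.0048  0.1035  0.0716] [-0.043  0.08   0.067] [0.047 0.128 0.076] ((4.437522888183594, 104.38917541503906), (100.42134857177734, 50.31071853637695), 0.2649809420108795)
top rail 693 [-0.0717 -0.1789  0.0524] [-0.095 -0.254  0.047] [-0.048 -0.103  0.057] ((-71.05439758300781, -179.07041931152344), (50.9066276550293, 159.69297790527344), 0.15651582181453705)
top ptr 152 [0.1263 0.0179 0.0335] [ 0.07  -0.014  0.027] [0.198 0.071 0.039] ((131.2523651123047, 31.33909797668457), (137.38925170898438, 97.74794006347656), 0.02885552868247032)
side grip 40 [0.0154 0.0949 0.1147] [0.004 0.082 0.107] [0.029 0.109 0.121] ((17.213558197021484, 95.77037048339844), (27.013790130615234, 27.656850814819336), 5.411391258239746)
side saddle 171 [0.0004 0.0931 0.0689] [-0.042  0.071  0.065] [0.048 0.121 0.075] ((6.048305511474609, 95.76499938964844), (60.2144660949707, 100.20272827148438), 87.5268325805664)
side rail 455 [-0.0709 -0.1902  0.0511] [-0.094 -0.261  0.046] [-0.047 -0.11   0.057] ((-70.20939636230469, -184.6031494140625), (51.1561164855957, 164.081298828125), 0.7809742093086243)
side ptr 82 [0.1251 0.01   0.0314] [ 0.069 -0.016  0.028] [0.198 0.061 0.038] ((132.218994140625, 21.156509399414062), (98.20549774169922, 131.7175750732422), 87.93147277832031)
```

View pics/side.png

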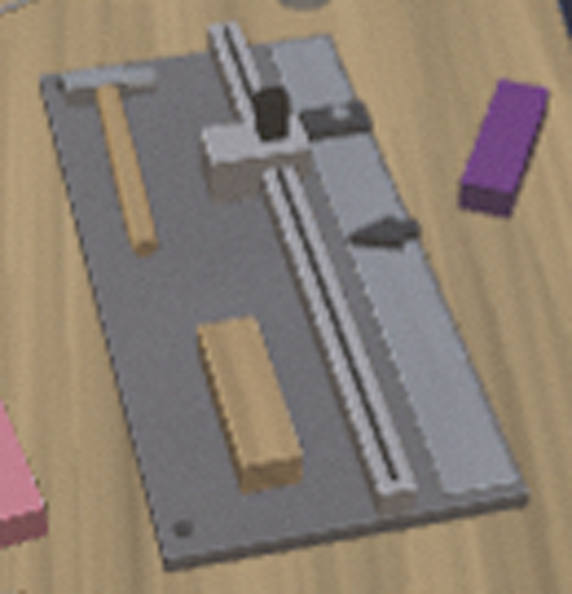

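The stop's grip is at jig y ≈ +104 mm and the arrow tip at y ≈ -1 mm. The rail is almost parallel, at x ≈ -71 mm, y ≈ -180 mm. I'll move above the grip with the jaws opening along the fence.

```bash
cat > plan.py <<'E'
from fit import *
import sys
p=np.load("p.npy")
def plan(x,y,z,dyaw=np.pi):
    o=get_obs(); Rc=R.from_euler('xyz',o["ee_rot"]); t=w(p,[x,y],z)[0]
    Rt=R.from_euler('xyz',[np.pi,0,p[2]+dyaw])
    print("t",round(o["time"],2),"jig xy",inv(p,o["tool_pos"])[0].round(4),"z",o["tool_pos"][2].round(4),"->",t.round(3),"shift",Rc.inv().apply(t-o["tool_pos"]).round(4),"turn",(Rc.inv()*Rt).as_rotvec().round(4),"F",o["wrist_force"].round(1),"w",o["width"].round(4))
if __name__=="__main__": plan(*map(float,sys.argv[1:4]))
E
python3 plan.py 0.015 0.104 0.19
python3 - <<'E'
from fit import *
p=np.load("p.npy"); q=lambda c:(np.array([c])+.5)/4.4-.5+[265,160]
for n,c,z in(("tip",[348,238],.03),("tipside",[418,232],.034),("gripTop mid",[270,92],.12),("saddle front R top",[216,165],.072),("saddle back R",[310,147],.072),("saddle front L",[202,130],.072),("BL",[40,75],.018),("BR",[168,568],.018),("TR",[527,490],.018),("TL",[330,37],.018)): print(n,inv(p,at_z("side",q(c),z)).round(4))
E
```

```text
tip [[ 0.0612 -0.0059]]
tipside [[ 0.1222 -0.0167]]
gripTop mid [[0.0157 0.101 ]]
saddle front R top [[-0.0409  0.0695]]
saddle back R [[0.0464 0.0745]]
saddle front L [[-0.0427  0.12  ]]
BL [[-0.1659  0.3028]]
BR [[-0.1656 -0.3221]]
TR [[ 0.1258 -0.3105]]
TL [[0.125  0.2971]]Traceback (most recent call last):
  File "plan.py", line 8, in <module>
    if __name__=="__main__": plan(*map(float,sys.argv[1:4]))
                             ~~~~^^^^^^^^^^^^^^^^^^^^^^^^^^^
  File "plan.py", line 7, in plan
    print("t",round(o["time"],2),"jig xy",inv(p,o["tool_pos"])[0].round(4),"z",o["tool_pos"][2].round(4),"->",t.round(3),"shift",Rc.inv().apply(t-o["tool_pos"]).round(4),"turn",(Rc.inv()*Rt).as_rotvec().round(4),"F",o["wrist_force"].round(1),"w",o["width"].round(4))
                                                                                                                                                                                                                                                      ^^^^^^^^^^^^^^^^
AttributeError: 'float' object has no attribute 'round'
```

```bash
sed -i 's/o\["width"\].round(4)/round(float(o["width"]),4)/' plan.py; python3 plan.py 0.015 0.104 0.19
```

```text
t 0.7 jig xy [-0.3478  0.5681] z 0.2135 -> [0.591 0.122 0.19 ] shift [-0.529  -0.2592  0.0235] turn [ 2.000e-04  1.000e-04 -4.517e-01] F [-0.1  0.3  0.1] w 0.0939
```

Emit:
{"method": "step_arm", "body": {
  "steps": [
    {"jaw":1,"tx":-0.529,"ty":-0.259,"tz":0,"az":-0.45},
    {"jaw":1,"tx":-0.529,"ty":-0.259,"tz":0,"az":-0.45},
    {"jaw":1,"tx":-0.529,"ty":-0.259,"tz":0,"az":-0.45},
    {"jaw":1,"tx":-0.529,"ty":-0.259,"tz":0,"az":-0.45},
    {"jaw":1,"tx":-0.529,"ty":-0.259,"tz":0,"az":-0.45},
    {"jaw":1,"tx":-0.529,"ty":-0.259,"tz":0,"az":-0.45},
    {"jaw":1,"tx":-0.529,"ty":-0.259,"tz":0,"az":-0.45},
    {"jaw":1,"tx":-0.529,"ty":-0.259,"tz":0,"az":-0.45}
  ]
}}

```text
invalid input
```

```bash
python3 plan.py 0.015 0.104 0.18
```

```text
t 0.7 jig xy [-0.3478  0.5681] z 0.2135 -> [0.591 0.122 0.18 ] shift [-0.529  -0.2592  0.0335] turn [ 2.000e-04  1.000e-04 -4.517e-01] F [-0.1  0.3  0.1] w 0.0939
```

Emit:
{"method": "step_arm", "body": {
  "steps": [
    {"jaw":1,"tx":-0.529,"ty":-0.259,"tz":0,"ax":0,"ay":0,"az":-0.45},
    {"jaw":1,"tx":-0.529,"ty":-0.259,"tz":0,"ax":0,"ay":0,"az":-0.45},
    {"jaw":1,"tx":-0.529,"ty":-0.259,"tz":0,"ax":0,"ay":0,"az":-0.45},
    {"jaw":1,"tx":-0.529,"ty":-0.259,"tz":0,"ax":0,"ay":0,"az":-0.45},
    {"jaw":1,"tx":-0.529,"ty":-0.259,"tz":0,"ax":0,"ay":0,"az":-0.45},
    {"jaw":1,"tx":-0.529,"ty":-0.259,"tz":0,"ax":0,"ay":0,"az":-0.45},
    {"jaw":1,"tx":-0.529,"ty":-0.259,"tz":0,"ax":0,"ay":0,"az":-0.45},
    {"jaw":1,"tx":-0.529,"ty":-0.259,"tz":0,"ax":0,"ay":0,"az":-0.45}
  ]
}}

```text
time: 1.5
tool_pos: [0.4448, 0.2597, 0.2139]
ee_rot: [3.141, 0.001, -2.991]
wrist_force: [-0.2, 0.9, 0.7]
width: 0.0939
```

```bash
python3 plan.py 0.015 0.104 0.18
```

```text
t 1.5 jig xy [-0.109   0.2627] z 0.2139 -> [0.591 0.122 0.18 ] shift [-0.1242 -0.1585  0.0339] turn [ 0.0006  0.001  -0.0017] F [-0.2  0.9  0.7] w 0.0939
```

Emit:
{"method": "step_arm", "body": {
  "steps": [
    {"jaw":1,"tx":-0.124,"ty":-0.158,"tz":0.03,"ax":0,"ay":0,"az":0},
    {"jaw":1,"tx":-0.124,"ty":-0.158,"tz":0.03,"ax":0,"ay":0,"az":0},
    {"jaw":1,"tx":-0.124,"ty":-0.158,"tz":0.03,"ax":0,"ay":0,"az":0},
    {"jaw":1,"tx":-0.124,"ty":-0.158,"tz":0.03,"ax":0,"ay":0,"az":0},
    {"jaw":1,"tx":-0.124,"ty":-0.158,"tz":0.03,"ax":0,"ay":0,"az":0},
    {"jaw":1,"tx":-0.124,"ty":-0.158,"tz":0.03,"ax":0,"ay":0,"az":0},
    {"jaw":1,"tx":-0.124,"ty":-0.158,"tz":0.03,"ax":0,"ay":0,"az":0}
  ]
}}

```text
time: 2.2
tool_pos: [0.5905, 0.123, 0.1842]
ee_rot: [3.14, 0.001, -2.991]
wrist_force: [0.0, 0.4, 1.1]
width: 0.094
```

```bash
python3 plan.py 0.015 0.104 0.088; python3 - <<'E'
from h import *
a,_=snapshot("side"); save("side1.png",a,(265,110,395,240),4.5)
E
```

```text
t 2.2 jig xy [0.0144 0.1054] z 0.1842 -> [0.591 0.122 0.088] shift [-0.0005 -0.0015  0.0962] turn [ 0.0013  0.0009 -0.001 ] F [0.  0.4 1.1] w 0.094
```

View pics/side1.png

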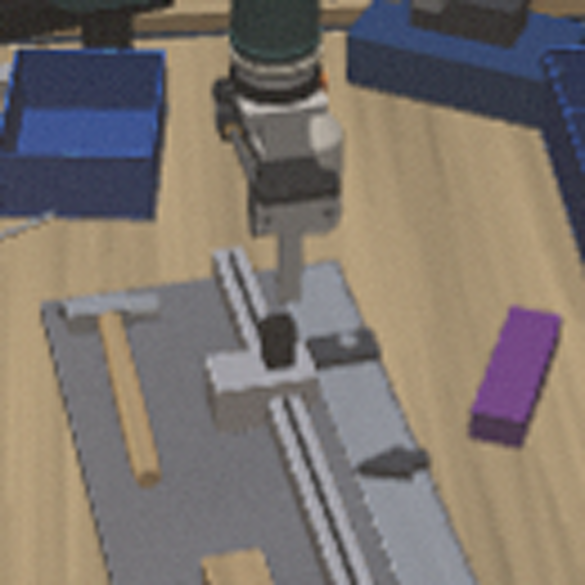

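The picture shows the near finger at (290,300), lined up over the grip at (278,340). Going down.

Emit:
{"method": "step_arm", "body": {
  "steps": [
    {"jaw":1,"tx":0,"ty":-0.001,"tz":0.05,"ax":0,"ay":0,"az":0},
    {"jaw":1,"tx":0,"ty":-0.001,"tz":0.085,"ax":0,"ay":0,"az":0},
    {"jaw":1,"tx":0,"ty":-0.001,"tz":0.093,"ax":0,"ay":0,"az":0},
    {"jaw":0.4,"tx":0,"ty":-0.001,"tz":0.093,"ax":0,"ay":0,"az":0},
    {"jaw":0,"tx":0,"ty":-0.001,"tz":0.093,"ax":0,"ay":0,"az":0},
    {"jaw":0,"tx":0,"ty":-0.001,"tz":0.093,"ax":0,"ay":0,"az":0},
    {"jaw":0,"tx":0,"ty":-0.001,"tz":0.093,"ax":0,"ay":0,"az":0},
    {"jaw":0,"tx":0,"ty":-0.001,"tz":0.093,"ax":0,"ay":0,"az":0}
  ]
}}

```text
time: 3.05
tool_pos: [0.5914, 0.1226, 0.0931]
ee_rot: [3.141, 0.004, -2.99]
wrist_force: [-0.3, 0.5, -0.2]
width: 0.0572
```

```bash
python3 plan.py 0.015 -0.001 0.09
```

```text
t 3.05 jig xy [0.0153 0.1049] z 0.0931 -> [0.607 0.018 0.09 ] shift [ 0.0003 -0.1059  0.003 ] turn [ 0.001   0.0041 -0.0001] F [-0.3  0.5 -0.2] w 0.0572
```

Emit:
{"method": "step_arm", "body": {
  "steps": [
    {"jaw":0,"tx":0,"ty":0,"tz":0,"ax":0,"ay":0,"az":0},
    {"jaw":0,"tx":0,"ty":0,"tz":0,"ax":0,"ay":0,"az":0},
    {"jaw":0,"tx":0,"ty":0,"tz":0,"ax":0,"ay":0,"az":0},
    {"jaw":0,"tx":0,"ty":0,"tz":0,"ax":0,"ay":0,"az":0},
    {"jaw":0,"tx":0,"ty":0,"tz":0,"ax":0,"ay":0,"az":0},
    {"jaw":0,"tx":0,"ty":0,"tz":0,"ax":0,"ay":0,"az":0}
  ]
}}

```text
time: 3.65
tool_pos: [0.5916, 0.1213, 0.093]
ee_rot: [-3.14, 0.004, -2.99]
wrist_force: [0.6, -5.9, 0.0]
width: 0.024
```

```bash
python3 plan.py 0.015 -0.001 0.093
```

```text
t 3.65 jig xy [0.0152 0.1036] z 0.093 -> [0.607 0.018 0.093] shift [ 2.000e-04 -1.046e-01  1.000e-04] turn [-0.0012  0.0039 -0.0007] F [ 0.6 -5.9  0. ] w 0.024
```

Emit:
{"method": "step_arm", "body": {
  "steps": [
    {"jaw":0,"tx":0,"ty":-0.014,"tz":0,"ax":0,"ay":0,"az":0},
    {"jaw":0,"tx":0,"ty":-0.032,"tz":0,"ax":0,"ay":0,"az":0},
    {"jaw":0,"tx":0,"ty":-0.05,"tz":0,"ax":0,"ay":0,"az":0},
    {"jaw":0,"tx":0,"ty":-0.068,"tz":0,"ax":0,"ay":0,"az":0},
    {"jaw":0,"tx":0,"ty":-0.085,"tz":0,"ax":0,"ay":0,"az":0},
    {"jaw":0,"tx":0,"ty":-0.097,"tz":0,"ax":0,"ay":0,"az":0},
    {"jaw":0,"tx":0,"ty":-0.103,"tz":0,"ax":0,"ay":0,"az":0},
    {"jaw":0,"tx":0,"ty":-0.104,"tz":0,"ax":0,"ay":0,"az":0}
  ]
}}

```text
time: 4.45
tool_pos: [0.6071, 0.0211, 0.0929]
ee_rot: [3.137, 0.004, -2.989]
wrist_force: [-0.8, 7.6, 0.1]
width: 0.0235
```

```bash
python3 plan.py 0.015 -0.001 0.093; python3 - <<'E'
from h import *
a,_=snapshot("top"); save("top1.png",a,(280,140,360,210),7)
E
```

```text
t 4.45 jig xy [0.0154 0.0022] z 0.0929 -> [0.607 0.018 0.093] shift [ 0.0004 -0.0032 -0.0001] turn [0.0047 0.0042 0.0004] F [-0.8  7.6  0.1] w 0.0235
```

View pics/top1.png

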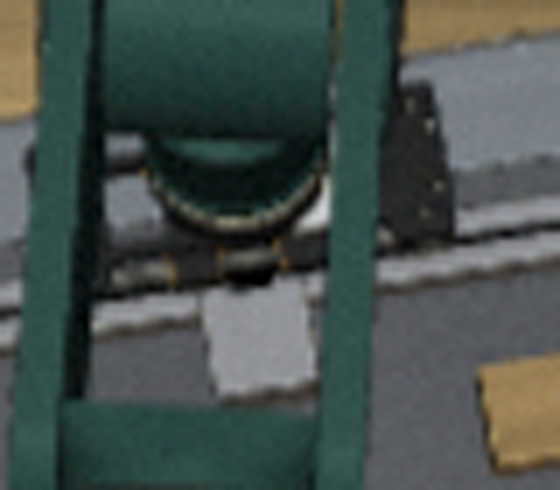

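The arm hides the pointer here, with the stop's front end at (260,340). I'll move the last 3 mm, release, and look from the rail side.

Emit:
{"method": "step_arm", "body": {
  "steps": [
    {"jaw":0,"tx":0,"ty":-0.005,"tz":0,"ax":0,"ay":0,"az":0},
    {"jaw":0,"tx":0,"ty":-0.005,"tz":0,"ax":0,"ay":0,"az":0},
    {"jaw":0,"tx":0,"ty":-0.005,"tz":0,"ax":0,"ay":0,"az":0},
    {"jaw":0,"tx":0,"ty":-0.005,"tz":0,"ax":0,"ay":0,"az":0}
  ]
}}

```text
time: 4.9
tool_pos: [0.6074, 0.0191, 0.0929]
ee_rot: [3.132, 0.004, -2.987]
wrist_force: [-1.3, 6.2, 1.2]
width: 0.0238
```

Emit:
{"method": "step_arm", "body": {
  "steps": [
    {"jaw":0.6,"tx":0,"ty":0,"tz":0,"ax":0,"ay":0,"az":0},
    {"jaw":0.6,"tx":0,"ty":0,"tz":0,"ax":0,"ay":0,"az":0},
    {"jaw":0.6,"tx":0,"ty":0,"tz":0,"ax":0,"ay":0,"az":0},
    {"jaw":0.6,"tx":0,"ty":0,"tz":0,"ax":0,"ay":0,"az":0},
    {"jaw":0.6,"tx":0,"ty":0,"tz":-0.05,"ax":0,"ay":0,"az":0},
    {"jaw":0.6,"tx":0,"ty":0,"tz":-0.1,"ax":0,"ay":0,"az":0},
    {"jaw":0.6,"tx":0,"ty":0,"tz":-0.1,"ax":0,"ay":0,"az":0}
  ]
}}

```text
time: 5.6
tool_pos: [0.6111, 0.0176, 0.2026]
ee_rot: [3.136, 0.02, -2.988]
wrist_force: [1.1, 0.1, 0.4]
width: 0.0563
```

```bash
python3 plan.py -0.135 -0.18 0.15
```

```text
t 5.6 jig xy [ 0.0189 -0.0019] z 0.2026 -> [ 0.486 -0.182  0.15 ] shift [ 0.1553 -0.1781  0.0484] turn [0.0057 0.0205 0.0022] F [1.1 0.1 0.4] w 0.0563
```

Emit:
{"method": "step_arm", "body": {
  "steps": [
    {"jaw":1,"tx":0.155,"ty":-0.178,"tz":0.02,"ax":0,"ay":0.02,"az":0},
    {"jaw":1,"tx":0.155,"ty":-0.178,"tz":0.04,"ax":0,"ay":0.02,"az":0},
    {"jaw":1,"tx":0.155,"ty":-0.178,"tz":0.04,"ax":0,"ay":0.02,"az":0},
    {"jaw":1,"tx":0.155,"ty":-0.178,"tz":0.04,"ax":0,"ay":0.02,"az":0},
    {"jaw":1,"tx":0.155,"ty":-0.178,"tz":0.04,"ax":0,"ay":0.02,"az":0},
    {"jaw":1,"tx":0.155,"ty":-0.178,"tz":0.04,"ax":0,"ay":0.02,"az":0},
    {"jaw":1,"tx":0.155,"ty":-0.178,"tz":0.04,"ax":0,"ay":0.02,"az":0}
  ]
}}

```text
time: 6.3
tool_pos: [0.4859, -0.1822, 0.1583]
ee_rot: [3.135, 0.001, -2.99]
wrist_force: [0.6, -0.1, 0.1]
width: 0.0937
```

```bash
python3 plan.py -0.135 -0.18 0.036; python3 - <<'E'
from fit import *
p=np.load("p.npy")
ims=[snapshot("top") for _ in range(4)]; a=np.mean([i[0].astype(float) for i in ims],0).astype(np.uint8); d=np.median([i[1] for i in ims],0)
v,u=np.mgrid[:400,:640]; Q=by_depth("top",np.c_[u.ravel(),v.ravel()],d.ravel()); q=inv(p,Q); z=Q[:,2]
ok=(d.ravel()>0)&(abs(q[:,0])<.12)&(abs(q[:,1])<.08)
for n,m in(("grip",(z>.105)&(z<.13)),("saddle",(z>.064)&(z<.08))):
    b=q[m&ok]; print(n,len(b),b.mean(0).round(4),cv2.minAreaRect((b*1000).astype(np.float32)))
o=proj("top",[w(p,[.06,0],.034)[0]])[0].round().astype(int); print(o)
save("top2.png",a,(o[0]-25,o[1]-22,o[0]+25,o[1]+38),10)
E
```

```text
t 6.3 jig xy [-0.1352 -0.1804] z 0.1583 -> [ 0.486 -0.182  0.036] shift [-1.000e-04 -4.000e-04  1.223e-01] turn [0.0063 0.0009 0.0001] F [ 0.6 -0.1  0.1] w 0.0937
grip 64 [0.0158 0.0009] ((16.368911743164062, -0.15448760986328125), (22.730045318603516, 27.04128074645996), 81.43507385253906)
saddle 330 [-0.0039  0.0013] ((5.7664642333984375, 1.1489601135253906), (101.12799835205078, 49.51586151123047), 0.5568930506706238)
[314 168]
```

View pics/top2.png

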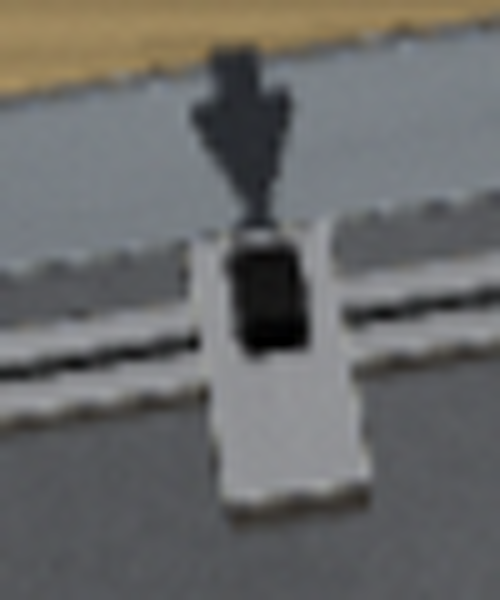

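The arrow tip at (260,220) meets the stop's tooth, with saddle corners at (190,240) and (330,222). I'll put a number on the alignment.

```bash
python3 - <<'E'
from fit import *
p=np.load("p.npy"); P=lambda c,z:(inv(p,at_z("top",(np.array([c])+.5)/10-.5+[289,146],z))[0]*1000).round(1)
print("ptr shaft L,R",P([210,48],.034),P([260,43],.034),"barbs",P([193,112],.034),P([293,97],.034),"tip",P([260,222],.034))
print("saddle",P([190,240],.072),P([330,222],.072),P([222,492],.072),P([371,478],.072),P([206,380],.072),P([352,365],.072),"tooth",P([256,222],.072))
E
```

```text
ptr shaft L,R [125.    6.5] [124.  -11.2] barbs [102.8  16. ] [102.5 -19.6] tip [59.6 -1.1]
saddle [47.  23.6] [ 45.5 -24.2] [-40.7  26.1] [-43.9 -23.8] [-1.9 25.6] [ -4.7 -23.7] tooth [49.6  0.6]
```

```bash
python3 - <<'E'
from fit import *
p=np.load("p.npy")
a=np.mean([snapshot("side")[0].astype(float) for _ in range(4)],0).astype(np.uint8)
o=proj("side",[w(p,[.04,0],.05)[0]])[0].round().astype(int); print(o)
save("side2.png",a,(o[0]-35,o[1]-25,o[0]+35,o[1]+25),10)
E
```

```text
[338 210]
```

View pics/side2.png

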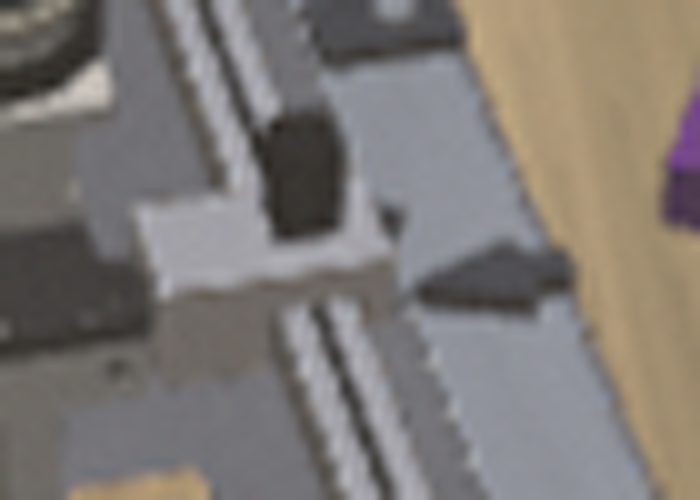

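Side view: tooth at (393,215), arrow tip at (412,290), barbs at about (500,245) and (533,308).

```bash
python3 - <<'E'
from fit import *
p=np.load("p.npy"); P=lambda c,z:(inv(p,at_z("side",(np.array([c])+.5)/10-.5+[303,185],z))[0]*1000).round(1)
print("tip",P([412,290],.034),"barbs",P([502,243],.034),P([533,305],.034),"shaft end",P([572,250],.034),P([580,282],.034))
print("tooth",P([397,212],.072),"saddle near edge",P([163,297],.072),P([393,258],.072),"far edge",P([138,210],.072),P([355,178],.072))
print("board back edge near ptr z.018",P([585,300],.018),P([480,60],.018),"fence top near stop",P([290,315],.05),P([355,303],.05))
E
```

```text
tip [60.4 -9.3] barbs [101.8   9. ] [103.6 -28.3] shaft end [127.3  -1.3] [125.  -19.8]
tooth [54.4 -5.2] saddle near edge [-43.5 -31.6] [ 46.1 -30.3] far edge [-41.8  18.6] [43.8 17.6]
board back edge near ptr z.018 [129.8 -13.6] [129.6 137.4] fence top near stop [  6.5 -29.1] [ 32.3 -28.2]
```

Top says the stop is about +2.3 mm from the tip and side says about +3.3 mm. That is too close to the limit, so I'll regrip and move it about -2.7 mm.

```bash
python3 plan.py 0.0155 0.0 0.18
```

```text
t 6.7 jig xy [-0.1343 -0.1793] z 0.1586 -> [0.608 0.019 0.18 ] shift [-0.1505  0.1789 -0.0204] turn [0.0056 0.0006 0.0038] F [-0.6 -0.5 -1.1] w 0.0942
```

Emit:
{"method": "step_arm", "body": {
  "steps": [
    {"jaw":1,"tx":-0.15,"ty":0.18,"tz":-0.04,"ax":0,"ay":0,"az":0},
    {"jaw":1,"tx":-0.15,"ty":0.18,"tz":-0.04,"ax":0,"ay":0,"az":0},
    {"jaw":1,"tx":-0.15,"ty":0.18,"tz":-0.04,"ax":0,"ay":0,"az":0},
    {"jaw":1,"tx":-0.15,"ty":0.18,"tz":-0.04,"ax":0,"ay":0,"az":0},
    {"jaw":1,"tx":-0.15,"ty":0.18,"tz":-0.04,"ax":0,"ay":0,"az":0},
    {"jaw":1,"tx":-0.15,"ty":0.18,"tz":-0.04,"ax":0,"ay":0,"az":0},
    {"jaw":1,"tx":-0.15,"ty":0.18,"tz":-0.04,"ax":0,"ay":0,"az":0}
  ]
}}

```text
time: 7.4
tool_pos: [0.607, 0.0207, 0.1993]
ee_rot: [3.137, -0.0, -2.984]
wrist_force: [-0.9, 0.2, -0.2]
width: 0.094
```

```bash
python3 plan.py 0.0155 0.0 0.093
```

```text
t 7.4 jig xy [0.0152 0.0018] z 0.1993 -> [0.608 0.019 0.093] shift [-0.0003 -0.0024  0.1063] turn [ 0.005  -0.0002  0.0061] F [-0.9  0.2 -0.2] w 0.094
```

Emit:
{"method": "step_arm", "body": {
  "steps": [
    {"jaw":1,"tx":0,"ty":-0.003,"tz":0.05,"ax":0,"ay":0,"az":0.006},
    {"jaw":1,"tx":0,"ty":-0.003,"tz":0.09,"ax":0,"ay":0,"az":0.006},
    {"jaw":0.5,"tx":0,"ty":-0.003,"tz":0.106,"ax":0,"ay":0,"az":0.006},
    {"jaw":0,"tx":0,"ty":-0.003,"tz":0.106,"ax":0,"ay":0,"az":0.006},
    {"jaw":0,"tx":0,"ty":-0.003,"tz":0.106,"ax":0,"ay":0,"az":0.006},
    {"jaw":0,"tx":0,"ty":-0.003,"tz":0.106,"ax":0,"ay":0,"az":0.006},
    {"jaw":0,"tx":0,"ty":-0.003,"tz":0.106,"ax":0,"ay":0,"az":0.006},
    {"jaw":0,"tx":0,"ty":-0.003,"tz":0.106,"ax":0,"ay":0,"az":0.006}
  ]
}}

```text
time: 8.2
tool_pos: [0.6082, 0.0181, 0.095]
ee_rot: [3.137, 0.003, -2.99]
wrist_force: [0.1, -0.1, -0.7]
width: 0.0493
```

Emit:
{"method": "step_arm", "body": {
  "steps": [
    {"jaw":0,"tx":0,"ty":0,"tz":0,"ax":0,"ay":0,"az":0},
    {"jaw":0,"tx":0,"ty":0,"tz":0,"ax":0,"ay":0,"az":0},
    {"jaw":0,"tx":0,"ty":0,"tz":0,"ax":0,"ay":0,"az":0},
    {"jaw":0,"tx":0,"ty":0,"tz":0,"ax":0,"ay":0,"az":0}
  ]
}}

```text
time: 8.6
tool_pos: [0.6082, 0.0191, 0.0952]
ee_rot: [3.136, 0.003, -2.989]
wrist_force: [-0.4, 4.0, 1.2]
width: 0.0239
```

```bash
python3 plan.py 0.0155 -0.0025 0.093
```

```text
t 8.6 jig xy [0.0162 0.    ] z 0.0952 -> [0.608 0.016 0.093] shift [ 0.0007 -0.0025  0.0022] turn [0.0058 0.0029 0.0007] F [-0.4  4.   1.2] w 0.0239
```

Emit:
{"method": "step_arm", "body": {
  "steps": [
    {"jaw":0,"tx":0,"ty":-0.0045,"tz":0,"ax":0,"ay":0,"az":0},
    {"jaw":0,"tx":0,"ty":-0.0045,"tz":0,"ax":0,"ay":0,"az":0},
    {"jaw":0,"tx":0,"ty":-0.0045,"tz":0,"ax":0,"ay":0,"az":0},
    {"jaw":0,"tx":0,"ty":-0.0045,"tz":0,"ax":0,"ay":0,"az":0}
  ]
}}

```text
time: 9.0
tool_pos: [0.6085, 0.0165, 0.0952]
ee_rot: [3.133, 0.003, -2.988]
wrist_force: [-0.8, 6.2, 1.7]
width: 0.024
```

```bash
python3 plan.py 0.0155 -0.0027 0.093
```

```text
t 9.0 jig xy [ 0.0161 -0.0026] z 0.0952 -> [0.608 0.016 0.093] shift [ 0.0006 -0.0002  0.0022] turn [0.0085 0.0027 0.002 ] F [-0.8  6.2  1.7] w 0.024
```

Exactly there. I'll release, rise, and go in front of the rail.

Emit:
{"method": "step_arm", "body": {
  "steps": [
    {"jaw":0.8,"tx":0,"ty":0,"tz":0,"ax":0,"ay":0,"az":0},
    {"jaw":0.8,"tx":0,"ty":0,"tz":0,"ax":0,"ay":0,"az":0},
    {"jaw":0.8,"tx":0,"ty":0,"tz":0,"ax":0,"ay":0,"az":0},
    {"jaw":0.8,"tx":0,"ty":0,"tz":0,"ax":0,"ay":0,"az":0},
    {"jaw":0.8,"tx":0,"ty":0,"tz":-0.05,"ax":0,"ay":0,"az":0},
    {"jaw":0.8,"tx":0,"ty":0,"tz":-0.1,"ax":0,"ay":0,"az":0},
    {"jaw":0.8,"tx":0,"ty":0,"tz":-0.1,"ax":0,"ay":0,"az":0}
  ]
}}

```text
time: 9.7
tool_pos: [0.6123, 0.015, 0.2049]
ee_rot: [3.137, 0.019, -2.988]
wrist_force: [0.4, 0.6, 1.5]
width: 0.074
```

Emit:
{"method": "step_arm", "body": {
  "steps": [
    {"jaw":1,"tx":0.15,"ty":-0.178,"tz":0.02,"ax":0,"ay":0,"az":0},
    {"jaw":1,"tx":0.15,"ty":-0.178,"tz":0.04,"ax":0,"ay":0,"az":0},
    {"jaw":1,"tx":0.15,"ty":-0.178,"tz":0.04,"ax":0,"ay":0,"az":0},
    {"jaw":1,"tx":0.15,"ty":-0.178,"tz":0.04,"ax":0,"ay":0,"az":0},
    {"jaw":1,"tx":0.15,"ty":-0.178,"tz":0.04,"ax":0,"ay":0,"az":0},
    {"jaw":1,"tx":0.15,"ty":-0.178,"tz":0.04,"ax":0,"ay":0,"az":0},
    {"jaw":1,"tx":0.15,"ty":-0.178,"tz":0.04,"ax":0,"ay":0,"az":0}
  ]
}}

```text
time: 10.4
tool_pos: [0.4918, -0.184, 0.1611]
ee_rot: [3.137, 0.019, -2.99]
wrist_force: [-0.4, -0.1, -0.1]
width: 0.0942
```

```bash
cat > chk.py <<'E'
from fit import *
p=np.load("p.npy")
d=np.median([snapshot("top")[1] for _ in range(4)],0)
v,u=np.mgrid[:400,:640]; Q=by_depth("top",np.c_[u.ravel(),v.ravel()],d.ravel()); q=inv(p,Q); z=Q[:,2]
ok=(d.ravel()>0)&(abs(q[:,0])<.12)
for n,m in(("grip",(z>.105)&(z<.13)&(abs(q[:,1])<.03)),("saddle",(z>.064)&(z<.08)&(abs(q[:,1])<.04)),("rail",(z>.045)&(z<.06)&(q[:,0]<-.002)&(q[:,1]<-.03))):
    b=q[m&ok]; 
    if len(b)>5: print(n,len(b),b.mean(0).round(4),np.percentile(b,[3,97],axis=0).round(4).tolist(),cv2.minAreaRect((b*1000).astype(np.float32)))
E
python3 chk.py; python3 plan.py -0.135 -0.18 0.036
```

```text
grip 64 [ 0.0155 -0.0012] [[0.0037, -0.0119], [0.0291, 0.0096]] ((15.75564956665039, -0.3854560852050781), (22.934904098510742, 26.53933334350586), 83.25310516357422)
saddle 330 [-0.004  -0.0016] [[-0.0431, -0.0251], [0.0464, 0.0222]] ((5.407798767089844, -1.418863296508789), (99.85501861572266, 49.656742095947266), 0.04701332002878189)
rail 260 [-0.0588 -0.3271] [[-0.1084, -0.6331], [-0.0105, -0.1008]] ((-60.369285583496094, -367.5885009765625), (536.5902709960938, 115.98916625976562), 89.7345199584961)
t 10.6 jig xy [-0.1283 -0.1819] z 0.1616 -> [ 0.486 -0.182  0.036] shift [0.0091 0.0013 0.1254] turn [0.0043 0.0195 0.0035] F [-0.2 -0.3 -0.3] w 0.0938
```

Saddle centre is now -1.6 mm against the pointer's -1.7 mm in the top view. The stop is set. Descending in front of the rail.

Emit:
{"method": "step_arm", "body": {
  "steps": [
    {"jaw":1,"tx":0.01,"ty":0.001,"tz":0.04,"ax":0.004,"ay":0.02,"az":0.003},
    {"jaw":1,"tx":0.01,"ty":0.001,"tz":0.08,"ax":0.004,"ay":0.02,"az":0.003},
    {"jaw":1,"tx":0.01,"ty":0.001,"tz":0.11,"ax":0.004,"ay":0.02,"az":0.003},
    {"jaw":1,"tx":0.01,"ty":0.001,"tz":0.125,"ax":0.004,"ay":0.02,"az":0.003},
    {"jaw":1,"tx":0.01,"ty":0.001,"tz":0.125,"ax":0.004,"ay":0.02,"az":0.003}
  ]
}}

```text
time: 11.1
tool_pos: [0.4837, -0.1802, 0.0334]
ee_rot: [3.138, -0.006, -2.987]
wrist_force: [-0.4, -0.1, -0.1]
width: 0.0941
```

```bash
python3 plan.py -0.062 -0.18 0.036
```

```text
t 11.1 jig xy [-0.137  -0.1781] z 0.0334 -> [ 0.558 -0.171  0.036] shift [-0.075  -0.0021 -0.003 ] turn [ 0.0041 -0.0055  0.0026] F [-0.4 -0.1 -0.1] w 0.0941
```

Emit:
{"method": "step_arm", "body": {
  "steps": [
    {"jaw":1,"tx":-0.015,"ty":-0.002,"tz":-0.002,"ax":0,"ay":0,"az":0.002},
    {"jaw":1,"tx":-0.027,"ty":-0.002,"tz":-0.002,"ax":0,"ay":0,"az":0.002},
    {"jaw":1,"tx":-0.036,"ty":-0.002,"tz":-0.002,"ax":0,"ay":0,"az":0.002},
    {"jaw":1,"tx":-0.044,"ty":-0.002,"tz":-0.002,"ax":0,"ay":0,"az":0.002},
    {"jaw":1,"tx":-0.052,"ty":-0.002,"tz":-0.002,"ax":0,"ay":0,"az":0.002},
    {"jaw":1,"tx":-0.06,"ty":-0.002,"tz":-0.002,"ax":0,"ay":0,"az":0.002},
    {"jaw":1,"tx":-0.066,"ty":-0.002,"tz":-0.002,"ax":0,"ay":0,"az":0.002},
    {"jaw":1,"tx":-0.068,"ty":-0.002,"tz":-0.002,"ax":0,"ay":0,"az":0.002}
  ]
}}

```text
time: 11.9
tool_pos: [0.5517, -0.1716, 0.035]
ee_rot: [3.138, -0.006, -2.989]
wrist_force: [-1.7, 0.0, 2.4]
width: 0.0937
```

```bash
python3 plan.py -0.058 -0.18 0.036; python3 chk.py
```

```text
t 11.9 jig xy [-0.0685 -0.1799] z 0.035 -> [ 0.562 -0.17   0.036] shift [-0.0105 -0.0001 -0.001 ] turn [ 0.004  -0.0055  0.0007] F [-1.7  0.   2.4] w 0.0937
grip 64 [ 0.0154 -0.0012] [[0.0036, -0.0119], [0.0288, 0.0096]] ((16.086381912231445, -0.16034507751464844), (22.904945373535156, 26.63676643371582), 81.28376007080078)
saddle 330 [-0.004  -0.0015] [[-0.043, -0.0251], [0.0463, 0.0222]] ((5.143733978271484, -1.4190750122070312), (99.68414306640625, 49.63765335083008), 0.06023687869310379)
rail 170 [-0.05   -0.4412] [[-0.1129, -0.6345], [-0.0072, -0.1309]] ((-28.102359771728516, -366.4940490722656), (528.95068359375, 116.22403717041016), 82.75926971435547)
```

Rail contact force is about 2 N. I'll creep to the fence.

Emit:
{"method": "step_arm", "body": {
  "steps": [
    {"jaw":1,"tx":-0.004,"ty":0,"tz":0,"ax":0,"ay":0,"az":0},
    {"jaw":1,"tx":-0.007,"ty":0,"tz":0,"ax":0,"ay":0,"az":0},
    {"jaw":1,"tx":-0.008,"ty":0,"tz":0,"ax":0,"ay":0,"az":0},
    {"jaw":1,"tx":-0.009,"ty":0,"tz":0,"ax":0,"ay":0,"az":0},
    {"jaw":1,"tx":-0.009,"ty":0,"tz":0,"ax":0,"ay":0,"az":0}
  ]
}}

```text
time: 12.6
tool_pos: [0.5604, -0.1702, 0.0348]
ee_rot: [3.137, -0.005, -2.989]
wrist_force: [-0.4, -0.7, -0.7]
width: 0.0938
```

Emit:
{"method": "step_arm", "body": {
  "steps": [
    {"jaw":1,"tx":-0.001,"ty":0,"tz":0,"ax":0,"ay":0,"az":0},
    {"jaw":1,"tx":-0.002,"ty":0,"tz":0,"ax":0,"ay":0,"az":0},
    {"jaw":1,"tx":-0.003,"ty":0,"tz":0,"ax":0,"ay":0,"az":0},
    {"jaw":1,"tx":-0.003,"ty":0,"tz":0,"ax":0,"ay":0,"az":0}
  ]
}}

```text
time: 13.0
tool_pos: [0.5635, -0.1697, 0.0348]
ee_rot: [3.137, -0.005, -2.989]
wrist_force: [-0.6, -0.1, 0.6]
width: 0.0941
```

```bash
python3 plan.py -0.058 -0.18 0.036
```

```text
t 13.0 jig xy [-0.0565 -0.1798] z 0.0348 -> [ 0.562 -0.17   0.036] shift [ 0.0015 -0.0002 -0.0012] turn [ 0.0043 -0.0047  0.0006] F [-0.6 -0.1  0.6] w 0.0941
```

Emit:
{"method": "step_arm", "body": {
  "steps": [
    {"jaw":1,"tx":-0.002,"ty":0,"tz":0,"ax":0,"ay":0,"az":0},
    {"jaw":1,"tx":-0.004,"ty":0,"tz":0,"ax":0,"ay":0,"az":0},
    {"jaw":1,"tx":-0.004,"ty":0,"tz":0,"ax":0,"ay":0,"az":0},
    {"jaw":1,"tx":-0.004,"ty":0,"tz":0,"ax":0,"ay":0,"az":0}
  ]
}}

```text
time: 13.4
tool_pos: [0.5641, -0.1697, 0.0348]
ee_rot: [3.137, -0.013, -2.989]
wrist_force: [-10.2, -1.9, 5.5]
width: 0.0938
```

```bash
python3 plan.py -0.058 -0.18 0.036; python3 - <<'E'
from fit import *
p=np.load("p.npy"); a,_=snapshot("side"); o=proj("side",[w(p,[-.03,-.14],.05)[0]])[0].round().astype(int)
save("side3.png",a,(o[0]-40,o[1]-55,o[0]+40,o[1]+45),6); print(o)
E
```

```text
t 13.4 jig xy [-0.056  -0.1798] z 0.0348 -> [ 0.562 -0.17   0.036] shift [ 0.002  -0.0002 -0.0012] turn [ 0.0048 -0.0128  0.0009] F [-10.2  -1.9   5.5] w 0.0938
[329 238]
```

View pics/side3.png

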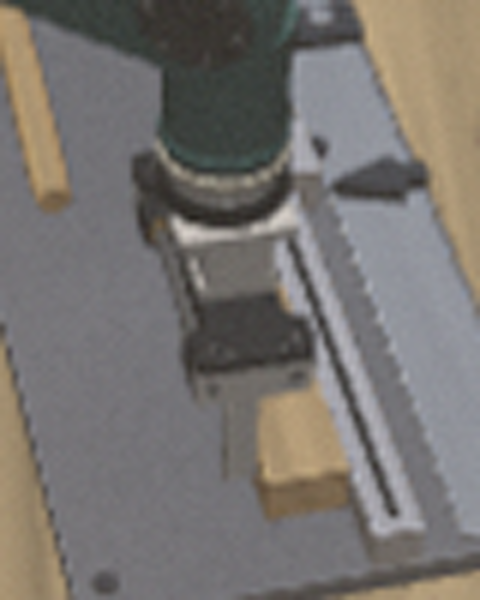

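The rail is against the fence at 10 N, with its near end at (305,490) and the stop still at the arrow. I'll back off and go round to the rail's -y end.

Emit:
{"method": "step_arm", "body": {
  "steps": [
    {"jaw":1,"tx":0.012,"ty":0,"tz":0,"ax":0,"ay":0,"az":0},
    {"jaw":0.5,"tx":0.025,"ty":0,"tz":-0.03,"ax":0,"ay":0,"az":0},
    {"jaw":0,"tx":0.025,"ty":-0.03,"tz":-0.075,"ax":0,"ay":0,"az":0},
    {"jaw":0,"tx":-0.031,"ty":-0.125,"tz":-0.075,"ax":0,"ay":0.01,"az":0},
    {"jaw":0,"tx":-0.031,"ty":-0.125,"tz":-0.075,"ax":0,"ay":0.01,"az":0},
    {"jaw":0,"tx":-0.031,"ty":-0.125,"tz":-0.075,"ax":0,"ay":0.01,"az":0},
    {"jaw":0,"tx":-0.031,"ty":-0.125,"tz":-0.075,"ax":0,"ay":0.01,"az":0},
    {"jaw":0,"tx":-0.031,"ty":-0.125,"tz":-0.075,"ax":0,"ay":0.01,"az":0}
  ]
}}

```text
time: 14.25
tool_pos: [0.6143, -0.2882, 0.1083]
ee_rot: [3.136, -0.023, -2.989]
wrist_force: [0.3, -0.1, -1.1]
width: 0.0415
```

```bash
sed -i 's/&(q\[:,1\]<-.03)/\&(q[:,1]<-.03)\&(q[:,1]>-.275)/' chk.py; python3 chk.py; python3 plan.py -0.025 -0.305 0.036
```

```text
grip 64 [ 0.0155 -0.0012] [[0.0035, -0.0119], [0.0292, 0.0096]] ((16.10478973388672, -0.26444053649902344), (22.840301513671875, 26.14542579650879), 81.72459411621094)
saddle 330 [-0.0038 -0.0015] [[-0.0431, -0.0251], [0.0466, 0.0223]] ((5.687252044677734, -1.4610004425048828), (99.85871887207031, 49.70148849487305), 0.031444039195775986)
rail 563 [-0.0246 -0.1705] [[-0.0467, -0.2416], [-0.0036, -0.1033]] ((-24.75977897644043, -176.07943725585938), (45.60673522949219, 153.0203094482422), 0.2421489953994751)
t 14.45 jig xy [-0.0241 -0.304 ] z 0.1093 -> [ 0.614 -0.289  0.036] shift [-0.0007 -0.0013  0.0733] turn [ 0.0047 -0.0223  0.0019] F [ 0.3 -0.2 -0.3] w 0.0256
```

Emit:
{"method": "step_arm", "body": {
  "steps": [
    {"jaw":0,"tx":-0.001,"ty":-0.001,"tz":0.03,"ax":0.004,"ay":-0.022,"az":0},
    {"jaw":0,"tx":-0.001,"ty":-0.001,"tz":0.06,"ax":0.004,"ay":-0.022,"az":0},
    {"jaw":0,"tx":-0.001,"ty":-0.001,"tz":0.072,"ax":0.004,"ay":-0.022,"az":0},
    {"jaw":0,"tx":-0.001,"ty":-0.001,"tz":0.072,"ax":0.004,"ay":-0.022,"az":0},
    {"jaw":0,"tx":-0.001,"ty":-0.001,"tz":0.072,"ax":0.004,"ay":-0.022,"az":0}
  ]
}}

```text
time: 14.95
tool_pos: [0.6145, -0.2883, 0.0385]
ee_rot: [-3.141, 0.001, -2.987]
wrist_force: [-0.3, -0.1, -0.7]
width: 0.0002
```

```bash
python3 plan.py -0.025 -0.215 0.036
```

```text
t 14.95 jig xy [-0.0241 -0.3047] z 0.0385 -> [ 0.6   -0.2    0.036] shift [0.0007 0.0897 0.0025] turn [-0.0002  0.001   0.0023] F [-0.3 -0.1 -0.7] w 0.0002
```

Emit:
{"method": "step_arm", "body": {
  "steps": [
    {"jaw":0,"tx":0,"ty":0.02,"tz":0.002,"ax":0,"ay":0,"az":0.002},
    {"jaw":0,"tx":0,"ty":0.03,"tz":0.002,"ax":0,"ay":0,"az":0.002},
    {"jaw":0,"tx":0,"ty":0.037,"tz":0.002,"ax":0,"ay":0,"az":0.002},
    {"jaw":0,"tx":0,"ty":0.045,"tz":0.002,"ax":0,"ay":0,"az":0.002},
    {"jaw":0,"tx":0,"ty":0.054,"tz":0.002,"ax":0,"ay":0,"az":0.002},
    {"jaw":0,"tx":0,"ty":0.063,"tz":0.002,"ax":0,"ay":0,"az":0.002},
    {"jaw":0,"tx":0,"ty":0.072,"tz":0.002,"ax":0,"ay":0,"az":0.002},
    {"jaw":0,"tx":0,"ty":0.08,"tz":0.002,"ax":0,"ay":0,"az":0.002}
  ]
}}

```text
time: 15.75
tool_pos: [0.602, -0.2085, 0.0364]
ee_rot: [-3.141, 0.001, -2.989]
wrist_force: [-0.1, -1.8, 1.6]
width: 0.0003
```

```bash
python3 chk.py; python3 plan.py -0.025 -0.2 0.036
```

```text
grip 64 [ 0.0156 -0.0012] [[0.0034, -0.0119], [0.0292, 0.0096]] ((16.116533279418945, -0.1327075958251953), (22.957040786743164, 26.427513122558594), 80.82317352294922)
saddle 329 [-0.004  -0.0015] [[-0.0431, -0.0251], [0.0469, 0.0223]] ((5.266796112060547, -1.3989753723144531), (100.09459686279297, 49.68881607055664), 0.08064072579145432)
rail 450 [-0.0265 -0.11  ] [[-0.0478, -0.2035], [-0.0034, -0.0526]] ((-25.286706924438477, -129.53286743164062), (160.56068420410156, 46.60525131225586), 89.87129211425781)
t 15.95 jig xy [-0.0247 -0.2238] z 0.0359 -> [ 0.598 -0.185  0.036] shift [ 0.0003  0.0238 -0.0001] turn [ 0.0011 -0.0001  0.0009] F [-0.3 -0.5  0.4] w 0.0004
```

Emit:
{"method": "step_arm", "body": {
  "steps": [
    {"jaw":0,"tx":0,"ty":0.005,"tz":0,"ax":0,"ay":0,"az":0},
    {"jaw":0,"tx":0,"ty":0.01,"tz":0,"ax":0,"ay":0,"az":0},
    {"jaw":0,"tx":0,"ty":0.014,"tz":0,"ax":0,"ay":0,"az":0},
    {"jaw":0,"tx":0,"ty":0.017,"tz":0,"ax":0,"ay":0,"az":0},
    {"jaw":0,"tx":0,"ty":0.018,"tz":0,"ax":0,"ay":0,"az":0},
    {"jaw":0,"tx":0,"ty":0.018,"tz":0,"ax":0,"ay":0,"az":0}
  ]
}}

```text
time: 16.55
tool_pos: [0.5988, -0.1902, 0.0358]
ee_rot: [3.14, -0.0, -2.989]
wrist_force: [-0.1, -0.3, -0.4]
width: 0.0004
```

Emit:
{"method": "step_arm", "body": {
  "steps": [
    {"jaw":0,"tx":0,"ty":0.001,"tz":0,"ax":0,"ay":0,"az":0},
    {"jaw":0,"tx":0,"ty":0.002,"tz":0,"ax":0,"ay":0,"az":0},
    {"jaw":0,"tx":0,"ty":0.002,"tz":0,"ax":0,"ay":0,"az":0}
  ]
}}

```text
time: 16.85
tool_pos: [0.5986, -0.1882, 0.0358]
ee_rot: [3.14, -0.0, -2.989]
wrist_force: [0.3, -0.6, 0.7]
width: 0.0006
```

```bash
python3 chk.py; python3 plan.py -0.025 -0.2 0.036
```

```text
grip 64 [ 0.0155 -0.0012] [[0.0035, -0.0119], [0.0291, 0.0096]] ((15.972972869873047, -0.39329051971435547), (22.928823471069336, 26.790483474731445), 82.92173767089844)
saddle 330 [-0.004  -0.0016] [[-0.0432, -0.0252], [0.0466, 0.0222]] ((4.819103240966797, -1.4334335327148438), (99.39878845214844, 49.672630310058594), 0.041176922619342804)
rail 452 [-0.0267 -0.0923] [[-0.048, -0.184], [-0.0037, -0.0336]] ((-25.488731384277344, -110.2030258178711), (46.95376205444336, 160.04685974121094), 0.024040061980485916)
t 17.05 jig xy [-0.0247 -0.2033] z 0.0358 -> [ 0.598 -0.185  0.036] shift [ 0.0003  0.0033 -0.0002] turn [ 0.0019 -0.0004  0.0011] F [ 0.5 -0.3 -0.2] w 0.0006
```

Emit:
{"method": "step_arm", "body": {
  "steps": [
    {"jaw":0,"tx":0,"ty":0.0005,"tz":0,"ax":0,"ay":0,"az":0},
    {"jaw":0,"tx":0,"ty":0.001,"tz":0,"ax":0,"ay":0,"az":0},
    {"jaw":0,"tx":0,"ty":0.0015,"tz":0,"ax":0,"ay":0,"az":0},
    {"jaw":0,"tx":0,"ty":0.0015,"tz":0,"ax":0,"ay":0,"az":0}
  ]
}}

```text
time: 17.45
tool_pos: [0.5983, -0.1866, 0.0358]
ee_rot: [3.14, -0.0, -2.989]
wrist_force: [-0.4, -1.5, -0.8]
width: 0.0005
```

Emit:
{"method": "step_arm", "body": {
  "steps": [
    {"jaw":0,"tx":0,"ty":0.0005,"tz":0,"ax":0,"ay":0,"az":0},
    {"jaw":0,"tx":0,"ty":0.001,"tz":0,"ax":0,"ay":0,"az":0},
    {"jaw":0,"tx":0,"ty":0.001,"tz":0,"ax":0,"ay":0,"az":0},
    {"jaw":0,"tx":0,"ty":0.001,"tz":0,"ax":0,"ay":0,"az":0}
  ]
}}

```text
time: 17.85
tool_pos: [0.5981, -0.1855, 0.0358]
ee_rot: [3.139, -0.0, -2.988]
wrist_force: [-0.2, -0.7, 0.0]
width: 0.0004
```

```bash
python3 chk.py; python3 plan.py -0.025 -0.2 0.036
```

```text
grip 64 [ 0.0155 -0.0012] [[0.0036, -0.0119], [0.0292, 0.0096]] ((16.11009979248047, -0.12183094024658203), (22.889854431152344, 26.131839752197266), 81.17340850830078)
saddle 331 [-0.0041 -0.0015] [[-0.0434, -0.0251], [0.0465, 0.0222]] ((5.463020324707031, -1.382699966430664), (100.10558319091797, 49.686702728271484), 0.0977250412106514)
rail 442 [-0.0268 -0.0909] [[-0.0482, -0.18], [-0.0035, -0.0335]] ((-25.472793579101562, -108.36016082763672), (46.7614631652832, 156.3844451904297), 0.12484966963529587)
t 18.05 jig xy [-0.0247 -0.2007] z 0.0358 -> [ 0.598 -0.185  0.036] shift [ 0.0003  0.0007 -0.0002] turn [ 0.0021 -0.0004  0.0012] F [-0.1 -0.2 -0.4] w 0.0003
```

Emit:
{"method": "step_arm", "body": {
  "steps": [
    {"jaw":0,"tx":0,"ty":0.0005,"tz":0,"ax":0,"ay":0,"az":0},
    {"jaw":0,"tx":0,"ty":0.001,"tz":0,"ax":0,"ay":0,"az":0},
    {"jaw":0,"tx":0,"ty":0.001,"tz":0,"ax":0,"ay":0,"az":0},
    {"jaw":0,"tx":0,"ty":0.001,"tz":0,"ax":0,"ay":0,"az":0}
  ]
}}

```text
time: 18.45
tool_pos: [0.5981, -0.1848, 0.0358]
ee_rot: [3.14, -0.0, -2.989]
wrist_force: [0.6, -2.3, -0.3]
width: 0.0004
```

Emit:
{"method": "step_arm", "body": {
  "steps": [
    {"jaw":0,"tx":0,"ty":0.0005,"tz":0,"ax":0,"ay":0,"az":0},
    {"jaw":0,"tx":0,"ty":0.001,"tz":0,"ax":0,"ay":0,"az":0},
    {"jaw":0,"tx":0,"ty":0.001,"tz":0,"ax":0,"ay":0,"az":0},
    {"jaw":0,"tx":0,"ty":0.001,"tz":0,"ax":0,"ay":0,"az":0}
  ]
}}

```text
time: 18.85
tool_pos: [0.5981, -0.1847, 0.0361]
ee_rot: [-3.142, 0.0, -2.989]
wrist_force: [1.6, -5.4, -1.4]
width: 0.0001
```

```bash
python3 chk.py; python3 plan.py -0.025 -0.2 0.036
```

```text
grip 63 [ 0.0157 -0.001 ] [[0.0041, -0.0119], [0.0293, 0.0096]] ((16.202505111694336, -0.2344818115234375), (22.920244216918945, 25.893861770629883), 81.79255676269531)
saddle 330 [-0.0041 -0.0015] [[-0.0435, -0.0251], [0.047, 0.0222]] ((5.4750518798828125, -1.4427528381347656), (100.43634033203125, 49.675384521484375), 0.04995660483837128)
rail 440 [-0.0265 -0.0906] [[-0.048, -0.1797], [-0.0033, -0.0336]] ((-25.428409576416016, -108.08573150634766), (46.5833740234375, 155.797607421875), 0.06147241219878197)
t 19.05 jig xy [-0.0246 -0.1998] z 0.036 -> [ 0.598 -0.185  0.036] shift [ 0.0004 -0.0002  0.    ] turn [0.     0.0001 0.0008] F [ 2.  -4.5 -0.8] w 0.0001
```

The rail is butted at about 5 N and the stop hasn't moved. I'll retreat along -y, lift clear, and check.

Emit:
{"method": "step_arm", "body": {
  "steps": [
    {"jaw":0,"tx":0,"ty":-0.02,"tz":0,"ax":0,"ay":0,"az":0},
    {"jaw":0,"tx":0,"ty":-0.05,"tz":-0.01,"ax":0,"ay":0,"az":0},
    {"jaw":0,"tx":0,"ty":-0.06,"tz":-0.06,"ax":0,"ay":0,"az":0},
    {"jaw":0,"tx":0,"ty":-0.06,"tz":-0.1,"ax":0,"ay":0,"az":0},
    {"jaw":0,"tx":0.05,"ty":-0.1,"tz":-0.15,"ax":0,"ay":0,"az":0},
    {"jaw":0,"tx":0.1,"ty":-0.12,"tz":-0.15,"ax":0,"ay":0,"az":0},
    {"jaw":0,"tx":0.1,"ty":-0.12,"tz":-0.15,"ax":0,"ay":0,"az":0},
    {"jaw":0,"tx":0.1,"ty":-0.12,"tz":-0.15,"ax":0,"ay":0,"az":0}
  ]
}}

```text
time: 19.85
tool_pos: [0.5155, -0.3213, 0.1882]
ee_rot: [-3.14, 0.002, -2.993]
wrist_force: [1.0, -0.1, -0.3]
width: 0.0005
```

```bash
python3 chk.py; python3 - <<'E'
from fit import *
p=np.load("p.npy")
mk=lambda c:np.mean([snapshot(c)[0].astype(float) for _ in range(4)],0).astype(np.uint8)
a,b=mk("top"),mk("side")
o=proj("top",[w(p,[.0,-.06],.05)[0]])[0].round().astype(int); s=proj("side",[w(p,[.0,-.06],.05)[0]])[0].round().astype(int); print(o,s)
f=lambda a,o:a[o[1]-33:o[1]+33,o[0]-40:o[0]+40]
c=np.hstack([f(a,o),f(b,s)]); save("fin.png",c,None,5)
E
```

```text
grip 63 [ 0.0157 -0.001 ] [[0.0037, -0.0119], [0.0287, 0.0096]] ((16.14246940612793, -0.1588153839111328), (22.908491134643555, 26.311370849609375), 81.29475402832031)
saddle 328 [-0.0037 -0.0015] [[-0.043, -0.0251], [0.0466, 0.0222]] ((5.3677520751953125, -1.4374923706054688), (99.97593688964844, 49.69954299926758), 0.018752919510006905)
rail 627 [-0.0258 -0.1077] [[-0.0479, -0.1806], [-0.0034, -0.0347]] ((-25.369224548339844, -107.93598175048828), (46.511436462402344, 155.79013061523438), 0.10050265491008759)
[334 180] [332 222]
```

View pics/fin.png

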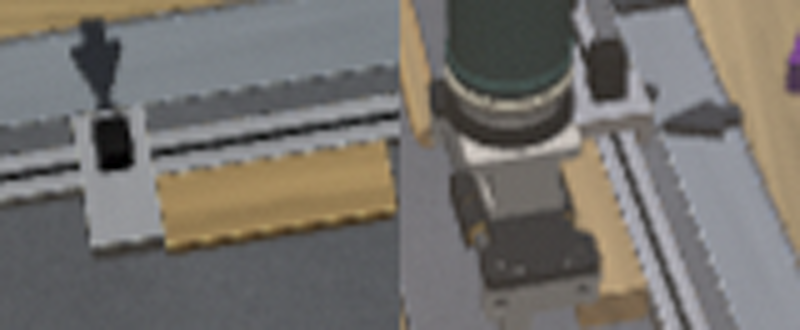

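The left panel shows the arrow tip at (103,103) over the stop's centre. The rail's end butts the saddle at (165,210), and its back lies along the fence. Handing in.

```bash
python3 -c "
from bench import *
print(close_job())"
```

```text
the job is handed in; nothing more can be done
None
```

The job is handed in at about 20 s of the 64 s. The stop is set at the arrow pointer and the rail lies against the fence with its end on the stop. No verdict was reported.

**What I did:** I gripped the stop, slid it to the arrow, then regripped it for a 2.7 mm correction after checking it. With the jaws open I pushed the rail square against the fence (about 10 N). Then I pushed its end along until it met the stop at about 5 N, below the stop's 8 N friction.

**Last checks (positions in the jig frame):**

| Check | Measured | Target |
|---|---|---|
| Stop centre, y | -1.5 mm | arrow at about -1.7 mm (±4 mm) |
| Rail centre, x | about -25.5 mm | -25 mm |
| Rail centre to stop centre, y | about -106.3 mm | -105 mm |
| Angle of rail to fence | about 0.1° | 0° |

The stop did not move while the rail was pushed against it, and the arm stood clear of everything at the end.

**Disagreements:** The two cameras differ by several millimetres in absolute position along the fence. Before the correction they put the stop 2.3 mm (top) and 3.3 mm (side) off the arrow. I corrected between the two, so the remaining stop error should be about 1 mm, within the 4 mm limit. I did not measure the other bench objects again at the end; none was touched as far as forces and pictures showed.

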